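Turn a row of lab containers round into the second rack

ROBOT

A 6-joint arm with a two-finger parallel gripper is mounted at the origin on a cart in front of the work surface, level with it; the furniture and walls round the work are solid. World frame = base frame: x ahead of the robot, y to its left, z up, the work surface at z = 0. Lengths are in m, angles in rad, forces in N, time in s.
With the tool pointing down it reaches from about 0.35 to 0.975 m from the base axis. Payload 4.9 kg.
Tool frame: the origin (TCP) lies on the mounting face of the last link; the fingertips stand 173 mm ahead of it and the grasp point (between the pads) lies 155 mm ahead of it; z points along the fingers, y is the direction in which the jaws open and shut (so a half turn about z gives the same grasp; the last joint's range is limited). The gripper opens to 85 mm and grips with 20 to 120 N. Pads are 22 mm wide; open, the fingers measure 114 mm over their backs; the gripper's body (76 mm by 85 mm) begins 54 mm behind the grasp point. The pads swing forward as they close: fully open they stand 13 mm farther back than shut.
Start: joints at [1.223, 0.053, 1.613, -0, 1.476, -0.119], TCP at [0.142, 0.609, 0.405] pointing down, gripper open.
Joint ranges: [-3.01, 3.01], [-1.01, 2.22], [0.06, 2.58], [-1.02, 4.17], [0.09, 2.62], [-3.14, 3.14]. Speed limits (rad/s): [2.57, 2.57, 3.14, 3.14, 3.14, 3.14].

INTERFACE

Orientations are given as a rotation vector (axis times angle).
In Python, from station import * gives the robot as it stands.
- The arm moves only by the tool servo_tool, never from a script. Its argument "deltas" is a list of rows, each a list of 3 entries, a list of its own where there are three numbers: the shift along the tool's x, y, z in m, then the turn, a rotation vector about the tool's x, y, z in rad, then the closure, from 0 (fully open) to 1 (shut). In form: [[[x, y, z], [wx, wy, wz], fingers], ...]. A call has 1 to 12 rows; each row is the pose to reach, as a shift and turn from the pose commanded when the call began, along the tool's axes at that moment; what a row does not reach only later rows make up. A row lasts 1/8 s, in which the tool goes at most 62.5 mm and 10.7 degrees, less where a joint would pass 70% of its speed; a pose out of reach is approached as far as the arm can. A call with a gripper value outside its range is refused whole. The fingers move at their own pace and stop on an object; "grip_force" is the grip in N (left out, the last holds). Time passes only in rows, so rows that repeat a pose let the fingers close. It gives the time, the measured TCP pose, the force and the opening at its end, in the units of the state.
- observe(): the state, without advancing time (a new reading comes with each control period).
- camera(name): name is "scene" or "top"; returns the picture (480x640x3 uint8, blue, green, red); there is no depth.
- camera_params(name): a dict with "vertical_fov" (degrees; the focal length in pixels is half the picture's height over the tangent of half this angle, whatever the lens; pixels are square), "cx", "cy" (the principal point, pixels), "rvec" (rotation vector, rad) and "tvec" (3), from world to camera coordinates, as OpenCV has them. Camera axes: x right, y down, z forward; pixel columns grow to the right and rows downward; lengths in m; the calibration is good to about 2 mm. A picture is of the moment at which its call begins. camera_params takes no time and is no camera call.
- hand_in(): hands the job in, once; it reports no verdict.
The state is a dict: "time": time; "joint_pos": joint angles; "joint_velocities": joint speeds; "joint_torque": joint torques, N m; "position": TCP position; "tool_rot": TCP orientation; "wrist_force": force on the tool from outside, world axes, zero at the start; "moment": the same for the moment, N m; "grip_width": finger opening in m.
Only numpy, scipy, OpenCV 4.12 (cv2) and the standard library are available. Lean on these libraries where they do the work, as an engineer would, in place of code of your own. Each camera call takes 0.05 s, during which the arm holds its last target.

TASK

Move the three containers (wide cup, dropper bottle, small vial) from the full rack to the empty rack in reverse order: the one that stands leftmost now ends rightmost, the middle one stays in the middle, and the rightmost ends leftmost. Keep them upright, and leave each standing by itself in the middle of its own round pad.

Things in the scene. Friction and masses are not known exactly. Their poses are not given: they have to be found in the camera images.
- full_rack: Rack holding the containers at the start, on the robot's left or right: a fixed white plate, 84 x 218 mm, long side roughly left-right. Origin: underside centre, on the worktop; x away from the robot, y to its left. Three places at x = 0, y = -74, 0, 74 mm: round pads 66 mm across, tops 12 mm above the worktop. Ribs between them rise to 16 mm, end cheeks to 24 mm.
- empty_rack: Rack to be filled, empty at the start, beside the full one: a fixed white plate, 84 x 218 mm, long side roughly left-right. Origin: underside centre, on the worktop; x away from the robot, y to its left. Three places at x = 0, y = -74, 0, 74 mm: round pads 66 mm across, tops 12 mm above the worktop. Ribs between them rise to 16 mm, end cheeks to 24 mm.
- cup_center (a point): the wide, low specimen cup with a white screw lid, 47 mm tall; body 47 mm across up to 31 mm, above it a lid 55 mm across; about 40 g. Round and rigid, closed for good, loose, upright at the start on one of the three places of the full rack. The point is on its axis half-way up, 23.5 mm above its foot; z points up along the axis; its turn about the axis is arbitrary.
- dropper_center (a point): the slender dropper bottle, 62 mm tall; body 27 mm across up to 40 mm, above it a cap 18 mm across; about 30 g. Round and rigid, closed for good, loose, upright at the start on one of the three places of the full rack. The point is on its axis half-way up, 31 mm above its foot; z points up along the axis; its turn about the axis is arbitrary.
- vial_center (a point): the smallest container, a little control vial with a screw lid, 34 mm tall; body 21 mm across up to 22 mm, above it a lid 25 mm across; about 20 g. Round and rigid, closed for good, loose, upright at the start on one of the three places of the full rack. The point is on its axis half-way up, 17 mm above its foot; z points up along the axis; its turn about the axis is arbitrary.
- pad_cup: The place of the full rack on which the cup stands at the start: a fixed round rubber pad 66 mm across, 2 mm thick; it stays there. Origin: centre of its underside, 10 mm above the worktop; axes as those of the full rack.
- pad_dropper: The place of the full rack on which the dropper stands at the start: a fixed round rubber pad 66 mm across, 2 mm thick; it stays there. Origin: centre of its underside, 10 mm above the worktop; axes as those of the full rack.
- pad_vial: The place of the full rack on which the vial stands at the start: a fixed round rubber pad 66 mm across, 2 mm thick; it stays there. Origin: centre of its underside, 10 mm above the worktop; axes as those of the full rack.

How it is judged:
At the end, for the whole second after the job is handed in: All three containers stand at rest and upright (0.15 rad) on pads of the empty rack, axes within 12 mm of the pad's centre along and across the rack, heights within 5 mm; what stood at place y of the full rack at the start stands at place -y of the empty rack (x of cup_center in the frame of empty_rack between -0.012 and 0.012 m and z of cup_center in the frame of empty_rack between 0.0305 and 0.0405 m and angle between each of cup_center, dropper_center, vial_center's own z axis and vertical below 0.15 rad and ((y of pad_cup in the frame of full_rack between -0.094 and -0.054 m and y of cup_center in the frame of empty_rack between 0.062 and 0.086 m) or (y of pad_cup in the frame of full_rack between -0.02 and 0.02 m and y of cup_center in the frame of empty_rack between -0.012 and 0.012 m) or (y of pad_cup in the frame of full_rack between 0.054 and 0.094 m and y of cup_center in the frame of empty_rack between -0.086 and -0.062 m)) and linear speed of each of cup, dropper, vial below 0.01 m/s and x of dropper_center in the frame of empty_rack between -0.012 and 0.012 m and z of dropper_center in the frame of empty_rack between 0.038 and 0.048 m and ((y of pad_dropper in the frame of full_rack between -0.094 and -0.054 m and y of dropper_center in the frame of empty_rack between 0.062 and 0.086 m) or (y of pad_dropper in the frame of full_rack between -0.02 and 0.02 m and y of dropper_center in the frame of empty_rack between -0.012 and 0.012 m) or (y of pad_dropper in the frame of full_rack between 0.054 and 0.094 m and y of dropper_center in the frame of empty_rack between -0.086 and -0.062 m)) and x of vial_center in the frame of empty_rack between -0.012 and 0.012 m and z of vial_center in the frame of empty_rack between 0.024 and 0.034 m and ((y of pad_vial in the frame of full_rack between -0.094 and -0.054 m and y of vial_center in the frame of empty_rack between 0.062 and 0.086 m) or (y of pad_vial in the frame of full_rack between -0.02 and 0.02 m and y of vial_center in the frame of empty_rack between -0.012 and 0.012 m) or (y of pad_vial in the frame of full_rack between 0.054 and 0.094 m and y of vial_center in the frame of empty_rack between -0.086 and -0.062 m))); the robot touches nothing.
It fails at once if the cup is tipped more than 0.6 rad (angle between cup_center's own z axis and vertical above 0.6 rad).
It fails at once if the dropper is tipped more than 0.6 rad (angle between dropper_center's own z axis and vertical above 0.6 rad).
It fails at once if the vial is tipped more than 0.6 rad (angle between vial_center's own z axis and vertical above 0.6 rad).
It also fails if it takes over 77 s, if anything falls off the work surface, if the arm or the gripper's body presses on something with over 40 N, if the wrist force passes 120 N, or if a joint passes its speed limit or range.

## Working session

There is one attempt and no reset: what is moved stays moved. The work goes in short steps, Python scripts to look and compute and a tool call to move; the robot and the scene stay as the last step left them, time stands still between calls to the robot, and variables do not carry over. Pictures are saved under pics/ and viewed, and the job is handed in when it is done.

Besides the shell and the picture viewer there is one more tool, called after "Call:" by a JSON object that holds its "method" and its "body". servo_tool: Moves the arm, as the interface text tells. Its arguments: {"type":"object","properties":{"deltas":{"type":"array","items":{"type":"array"}},"grip_force":{"type":"number"}},"required":["deltas"]}

```bash
mkdir -p pics; ls
python3 - <<'E'
from station import *
import cv2
s=observe(); print(s)
for n in("scene","top"):
    cv2.imwrite(f"pics/{n}0.png",camera(n)); print(n,camera_params(n))
E
```

```text
pics
{'time': 0.0, 'joint_pos': array([ 1.22303603e+00,  5.33841467e-02,  1.61429801e+00, -1.93594092e-05,
        1.47601195e+00, -1.19022981e-01]), 'joint_velocities': array([ 0.00018055,  0.00010311,  0.00259515,  0.00228331,  0.00270611,
       -0.00132702]), 'joint_torque': array([-9.09307764e-04, -3.93668675e+01, -3.70179713e+01, -8.69686505e-05,
        6.86953063e-03,  3.91529966e-06]), 'position': array([0.14164148, 0.60846474, 0.40344333]), 'tool_rot': array([-0.35846056, -3.1206032 ,  0.00321797]), 'wrist_force': array([-0.29509343,  0.08772784,  0.01120112]), 'moment': array([-0.01245937, -0.02913667, -0.02891438]), 'grip_width': 0.0854680599070921}
scene {'vertical_fov': 47.26209067087584, 'cx': 312.18766250529256, 'cy': 238.67394456127448, 'rvec': array([ 0.5901113 , -2.49919614,  1.36697969]), 'tvec': array([0.28946235, 0.26605522, 0.53643235])}
top {'vertical_fov': 46.97525530390612, 'cx': 324.8812472162423, 'cy': 237.11434684758157, 'rvec': array([ 2.01266526, -2.21034512,  0.23360829]), 'tvec': array([-0.18253113,  0.46157847,  0.79869372])}
```

View pics/scene0.png

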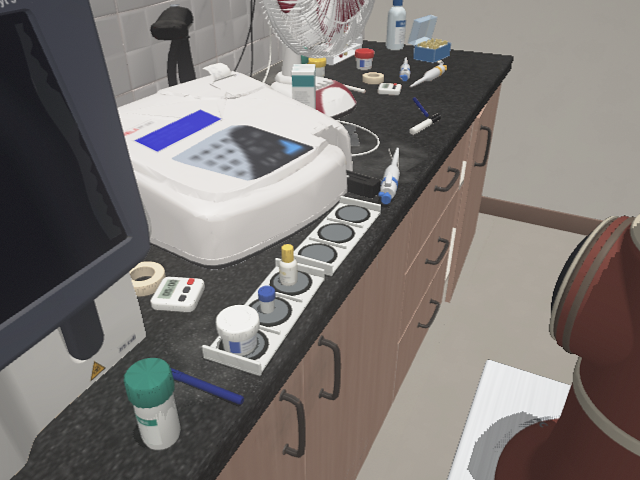

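View pics/top0.png

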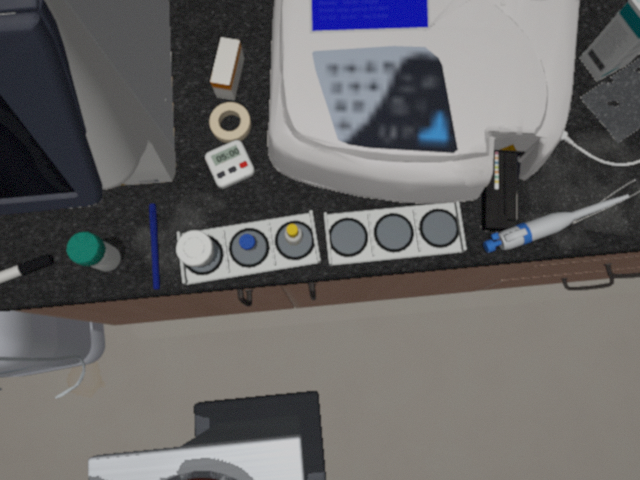

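The scene: the cup is leftmost (top ≈(196,248)), the vial is in the middle (≈(247,242)) and the dropper is on the right (≈(292,232)). The empty rack is to the right, with pads at ≈(348,237), (393,231) and (439,227). The white analyser stands close behind it. Next I'll measure.

```bash
cat > h.py <<'E'
import numpy as np, cv2
from station import *
def cam(n):
    p=camera_params(n); f=240/np.tan(np.radians(p['vertical_fov'])/2)
    K=np.array([[f,0,p['cx']],[0,f,p['cy']],[0,0,1]]); R=cv2.Rodrigues(np.array(p['rvec']))[0]; return K,R,np.array(p['tvec'])
def ray(n,uv,z):
    K,R,t=cam(n); c=-R.T@t; d=R.T@np.linalg.inv(K)@np.array([*uv,1.]); return c+d*(z-c[2])/d[2]
def proj(n,P):
    K,R,t=cam(n); q=K@(R@np.array(P)+t); return q[:2]/q[2]
def tri(u1,u2,n1="top",n2="scene"):
    A=[];b=[]
    for n,u in((n1,u1),(n2,u2)):
        K,R,t=cam(n); c=-R.T@t; d=R.T@np.linalg.inv(K)@np.array([*u,1.]); d/=np.linalg.norm(d); M=np.eye(3)-np.outer(d,d); A.append(M); b.append(M@c)
    return np.linalg.lstsq(np.vstack(A),np.hstack(b),rcond=None)[0]
E
python3 - <<'E'
from h import *
for n in("top","scene"):
    K,R,t=cam(n); print(n,'campos',-R.T@t, 'base px',proj(n,[0,0,0.]))
    im=cv2.imread(f"pics/{n}0.png")
    o=(170,190,310,110) if n=="top" else (190,180,200,200)
    c=im[o[1]:o[1]+o[3],o[0]:o[0]+o[2]]
    cv2.imwrite(f"pics/{n}0c.png",cv2.resize(c,None,fx=800/o[2] if n=="top" else 3,fy=800/o[2] if n=="top" else 3,interpolation=cv2.INTER_CUBIC))
    g=cv2.cvtColor(im,cv2.COLOR_BGR2GRAY)
    m=((g>75)&(g<160)).astype(np.uint8)
    cs,_=cv2.findContours(m,cv2.RETR_LIST,cv2.CHAIN_APPROX_NONE)
    for q in cs:
        (x,y,w,h)=cv2.boundingRect(q)
        if o[0]<x<o[0]+o[2] and o[1]<y<o[1]+o[3] and w<60 and h<60 and cv2.contourArea(q)>250:
            e=cv2.fitEllipse(q); print(n,np.round(e[0],1),np.round(e[1],1),cv2.contourArea(q),ray(n,e[0],.012).round(4))
E
```

```text
top campos [ 0.26521326 -0.2091239   0.87761784] base px [198.66288633 556.29100891]
top [201.3 254.4] [37.6 38.4] 315.0 [ 0.4408 -0.027   0.012 ]
top [248.6 247.1] [32.4 33.5] 852.5 [ 0.4455 -0.1027  0.012 ]
top [248.8 247.3] [38.8 40.2] 1222.5 [ 0.4451 -0.103   0.012 ]
top [248.1 247.2] [39.7 42.7] 1295.5 [ 0.4454 -0.102   0.012 ]
top [294.4 239.9] [36.9 37. ] 350.0 [ 0.4505 -0.1765  0.012 ]
top [294.2 239.9] [39.9 40.8] 1272.0 [ 0.4504 -0.1762  0.012 ]
top [347.6 236.9] [36.6 37. ] 340.0 [ 0.4474 -0.2619  0.012 ]
top [347.8 236.8] [39.9 40.3] 1258.5 [ 0.4474 -0.2621  0.012 ]
top [393.4 232.2] [31.9 33.4] 835.5 [ 0.4482 -0.3359  0.012 ]
top [393.3 232.3] [38.5 39.8] 1201.0 [ 0.448  -0.3356  0.012 ]
top [439.  227.6] [31.7 33.1] 822.0 [ 0.4488 -0.4098  0.012 ]
top [393.5 232.3] [39.5 41.4] 1269.5 [ 0.4479 -0.336   0.012 ]
top [439.  227.8] [38.3 40.5] 1212.5 [ 0.4485 -0.4098  0.012 ]
scene campos [0.1137792  0.40453212 0.51550127] base px [608.1768761  510.72823677]
scene [204.8 369.4] [18.9 22.3] 256.0 [0.4587 0.0312 0.012 ]
scene [290.1 277.8] [28.5 34.1] 430.5 [ 0.4553 -0.1832  0.012 ]
scene [321.5 251.4] [16.6 42.1] 412.0 [ 0.444  -0.2699  0.012 ]
scene [337.6 231.1] [16.9 39.9] 435.5 [ 0.4466 -0.3392  0.012 ]
scene [357.4 212.5] [15.3 44.8] 386.5 [ 0.4411 -0.4147  0.012 ]
```

View pics/top0c.png

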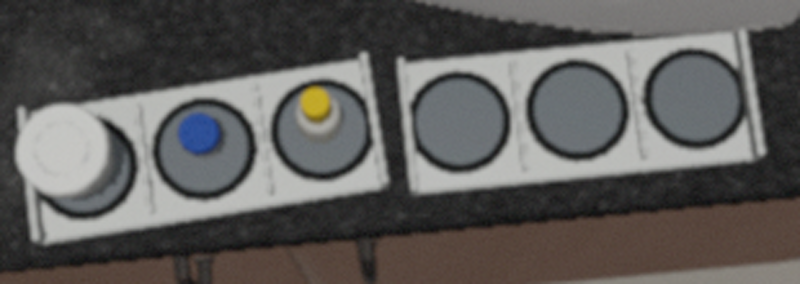

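View pics/scene0c.png

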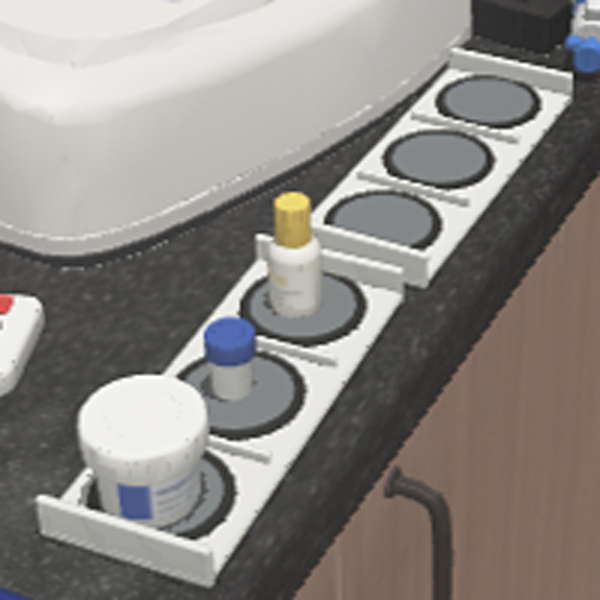

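Run:
```python
from h import *
def blob(n,lo,hi,roi):
    im=cv2.imread(f"pics/{n}0.png"); x,y,w,h=roi
    hsv=cv2.cvtColor(im[y:y+h,x:x+w],cv2.COLOR_BGR2HSV); m=cv2.inRange(hsv,lo,hi)
    cs,_=cv2.findContours(m,cv2.RETR_EXTERNAL,cv2.CHAIN_APPROX_NONE); q=max(cs,key=cv2.contourArea)
    e=cv2.fitEllipse(q); bb=np.array(cv2.boundingRect(q)); bb[:2]+=(x,y); return np.array(e[0])+(x,y),e[1],bb
for nm,lo,hi,zt,zb in(("yel",(20,120,80),(35,255,255),.074,.052),("blue",(105,120,60),(130,255,255),.046,.034)):
    t=blob("top",lo,hi,(225,215,95,50)); s=blob("scene",lo,hi,(240,230,75,85))
    print(nm,t,s,'tri',tri(t[0],s[0]).round(4),'top@mid',ray("top",t[0],(zt+zb)/2).round(4),'top@top',ray("top",t[0],zt).round(4),'scene@mid',ray("scene",s[0],(zt+zb)/2).round(4))
    for z in (zt,zb): print(proj("top",[*ray("top",t[0],zt)[:2],z]))
# cup lid
im=cv2.imread("pics/top0.png");g=cv2.cvtColor(im,cv2.COLOR_BGR2GRAY)
print('cup top guess',ray("top",(195.0,247.5),.059).round(4))
print('device front z0.05..', [ray("top",p,z).round(3) for p in((440,199),(350,184)) for z in(.03,.08,.12)])
print('keypad corner',tri((455,150),(312,148)).round(3))
print('keypad ll',tri((346,152),(172,151)).round(3))
print('screen corner r',tri((427,27),(220,120)).round(3), 'l',tri((313,26),(135,137)).round(3))
print('monitor corner',tri((100,203),(148,240)).round(3),tri((100,203),(135,260)).round(3), [ray("top",(100,203),z).round(3) for z in(.1,.2,.3,.4)])
print('bottle',tri((85,248),(149,375)).round(3))
print('scene proj of tcp start',proj("scene",[.142,.609,.4]),proj("top",[.142,.609,.4]))
```

```text
yel (array([291.92529297, 229.53225708]), (10.14731216430664, 13.402007102966309), array([287, 223,  11,  14])) (array([287.14892197, 252.57303619]), (11.149275779724121, 19.099868774414062), array([282, 244,  12,  19])) tri [ 0.4553 -0.1762  0.0631] top@mid [ 0.4558 -0.176   0.063 ] top@top [ 0.4533 -0.1765  0.074 ] scene@mid [ 0.4548 -0.1765  0.063 ]
[291.92529297 229.53225708]
[292.77856091 232.7411754 ]
blue (array([246.77887154, 241.27286911]), (14.469940185546875, 15.118918418884277), array([239, 234,  16,  16])) (array([266.24598694, 291.57432938]), (11.182768821716309, 15.627678871154785), array([258, 286,  17,  13])) tri [ 0.4486 -0.1043  0.0429] top@mid [ 0.4492 -0.104   0.04  ] top@top [ 0.4479 -0.1047  0.046 ] scene@mid [ 0.4508 -0.1074  0.04  ]
[246.77887154 241.27286911]
[247.85124635 242.83245429]
cup top guess [ 0.4427 -0.0279  0.059 ]
device front z0.05.. [array([ 0.491, -0.414,  0.03 ]), array([ 0.478, -0.402,  0.08 ]), array([ 0.467, -0.392,  0.12 ]), array([ 0.529, -0.273,  0.03 ]), array([ 0.514, -0.27 ,  0.08 ]), array([ 0.501, -0.267,  0.12 ])]
keypad corner [ 0.539 -0.424  0.118]
keypad ll [ 0.595 -0.223  0.168]
screen corner r [ 0.721 -0.402  0.15 ] l [ 0.744 -0.226  0.169]
monitor corner [0.48  0.056 0.211] [0.49  0.067 0.188] [array([0.513, 0.098, 0.1  ]), array([0.481, 0.059, 0.2  ]), array([0.449, 0.019, 0.3  ]), array([ 0.417, -0.02 ,  0.4  ])]
bottle [0.45  0.123 0.093]
scene proj of tcp start [ 1107.43823197 -1055.42627413] [-715.54901459  619.61527712]
```

Run:
```python
import cv2
im=cv2.imread("pics/top0.png");c=im[0:290,0:320]
cv2.imwrite("pics/t1.png",cv2.resize(c,None,fx=2,fy=2,interpolation=cv2.INTER_CUBIC))
c=im[225:275,170:270];cv2.imwrite("pics/t2.png",cv2.resize(c,None,fx=8,fy=8,interpolation=cv2.INTER_CUBIC))
```

```text
(no output)
```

View pics/t1.png

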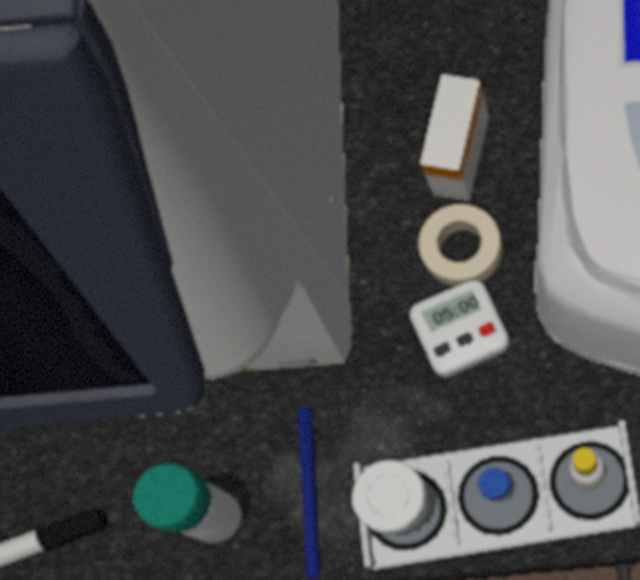

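View pics/t2.png

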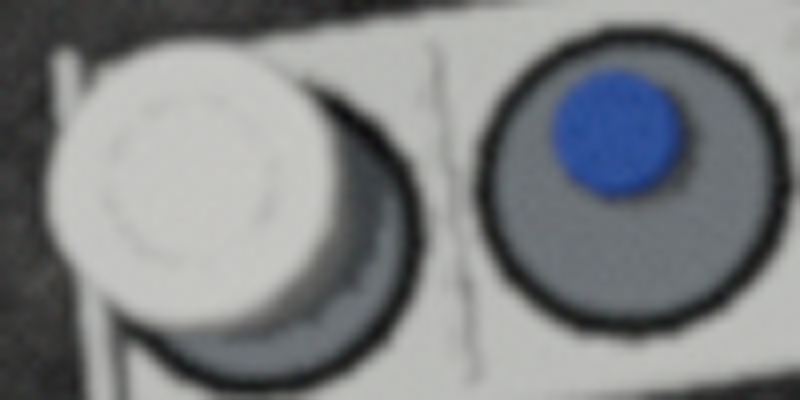

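Measured positions (x, y):

| Item | Position (m) |
|---|---|
| Cup | (.443, -.026) |
| Vial | (.448, -.104) |
| Dropper | (.4555, -.176) |
| Empty pads | (.4475, -.262), (.448, -.336), (.4487, -.410) |

Pad spacing of 74–75 mm and the triangulated heights match the sizes given. The monitor's lower corner is near (.48, .06, .21), so I'll swing past it at small radius.

Call:
{"method": "servo_tool", "body": {"deltas": [[[-0.035,-0.045,0],[0,0,-0.05],0.35],[[-0.07,-0.09,0],[0,0,-0.1],0.35],[[-0.106,-0.135,0],[0,0,-0.15],0.35],[[-0.141,-0.181,0],[0,0,-0.2],0.35],[[-0.177,-0.226,0],[0,0,-0.229],0.35],[[-0.213,-0.271,0],[0,0,-0.229],0.35],[[-0.248,-0.316,0],[0,0,-0.229],0.35],[[-0.284,-0.362,0],[0,0,-0.229],0.35],[[-0.319,-0.407,0],[0,0,-0.229],0.35],[[-0.343,-0.463,0],[0,0,-0.229],0.35],[[-0.366,-0.52,0],[0,0,-0.229],0.35],[[-0.39,-0.576,0],[0,0,-0.229],0.35]]}}

```text
time: 1.6
position: [0.3906, -0.0427, 0.4045]
tool_rot: [0.0, 3.141, 0.0]
wrist_force: [0.2, 0.5, 0.5]
grip_width: 0.0554
```

Call:
{"method": "servo_tool", "body": {"deltas": [[[-0.02,-0.045,0],[0,0,0],0.35],[[-0.045,-0.09,0.02],[0,0,0],0.35],[[-0.065,-0.133,0.05],[0,0,0],0.35],[[-0.065,-0.133,0.09],[0,0,0],0.35],[[-0.065,-0.133,0.125],[0,0,0],0.35],[[-0.065,-0.133,0.14],[0,0,0],0.35],[[-0.065,-0.133,0.14],[0,0,0],0.35]]}}

```text
time: 2.48
position: [0.4556, -0.1734, 0.2638]
tool_rot: [0.001, -3.14, -0.002]
wrist_force: [0.4, 0.3, -0.1]
grip_width: 0.0554
```

Run:
```python
from h import *
s=observe();print(s['position'],s['grip_width'],s['wrist_force'])
a=camera("scene");b=camera("top")
cv2.imwrite("pics/s1.png",cv2.resize(a[100:420,150:470],None,fx=1.8,fy=1.8));cv2.imwrite("pics/tp1.png",cv2.resize(b[120:330,150:480],None,fx=2,fy=2))
```

```text
[ 0.45563894 -0.17344984  0.26381776] 0.05536566542960439 [ 0.37718453  0.32066845 -0.06236015]
```

View pics/s1.png

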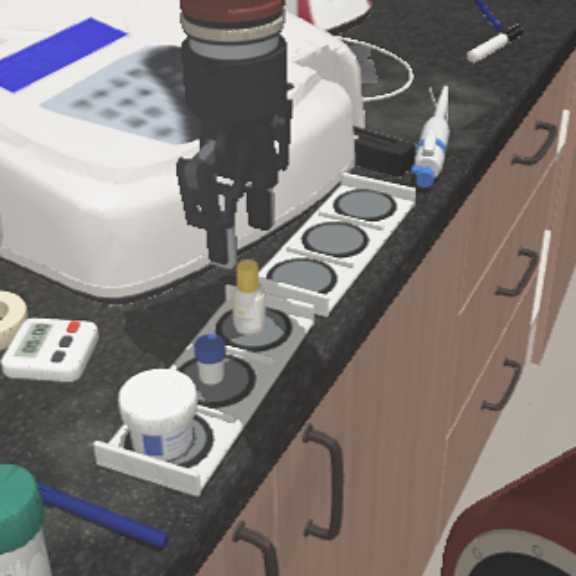

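View pics/tp1.png

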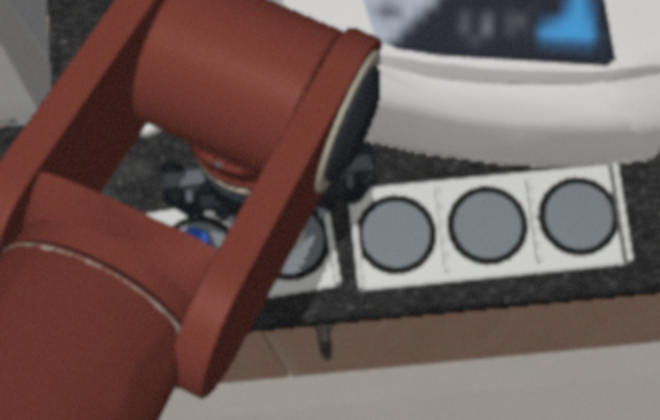

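The fingers straddle the dropper and the cameras agree with the pose. I'll descend and grip.

Call:
{"method": "servo_tool", "body": {"deltas": [[[0,-0.0025,0.02],[0,0,0],0.35],[[0,-0.0025,0.045],[0,0,0],0.35],[[0,-0.0025,0.06],[0,0,0],0.35],[[0,-0.0025,0.064],[0,0,0],0.35],[[0,-0.0025,0.064],[0,0,0],0.5],[[0,-0.0025,0.064],[0,0,0],0.65],[[0,-0.0025,0.064],[0,0,0],0.8],[[0,-0.0025,0.064],[0,0,0],0.9],[[0,-0.0025,0.064],[0,0,0],0.9],[[0,-0.0025,0.064],[0,0,0],0.9]], "grip_force": 25}}

```text
time: 3.82
position: [0.4565, -0.1766, 0.2018]
tool_rot: [-0.0, 3.14, -0.001]
wrist_force: [-0.6, 0.7, 5.8]
grip_width: 0.0251
```

Run:
```python
from h import *
s=observe();print(s['position'],s['grip_width'],s['wrist_force'])
a=camera("scene")
cv2.imwrite("pics/s2.png",cv2.resize(a[180:380,190:390],None,fx=3,fy=3))
```

```text
[ 0.45649664 -0.1765629   0.2018398 ] 0.025069850911549913 [-0.62900993  0.66304672  5.83996669]
```

View pics/s2.png

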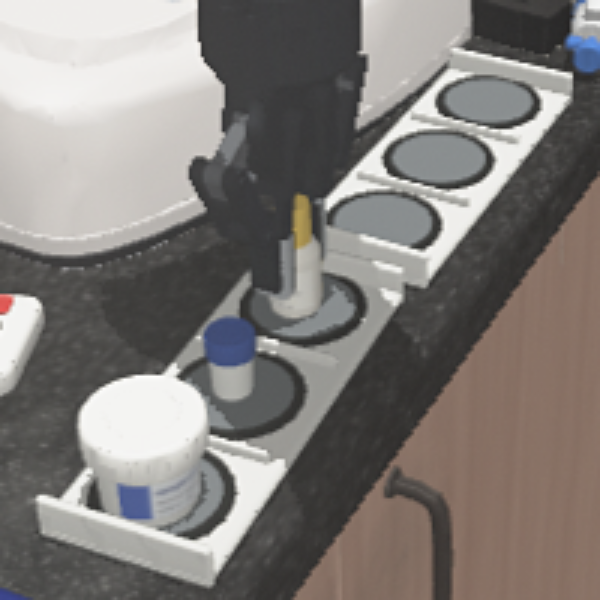

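Call:
{"method": "servo_tool", "body": {"deltas": [[[0,0,-0.01],[0,0,0],0.9],[[0,0,-0.03],[0,0,0],0.9],[[0,0,-0.045],[0,0,0],0.9],[[0.003,-0.03,-0.045],[0,0,0],0.9],[[0.006,-0.06,-0.045],[0,0,0],0.9],[[0.0085,-0.08,-0.045],[0,0,0],0.9],[[0.0085,-0.0855,-0.045],[0,0,0],0.9],[[0.0085,-0.0855,-0.045],[0,0,0],0.9],[[0.0085,-0.0855,-0.045],[0,0,0],0.9]]}}

```text
time: 5.0
position: [0.4475, -0.261, 0.2455]
tool_rot: [0.001, -3.141, -0.001]
wrist_force: [0.3, 0.8, -1.1]
grip_width: 0.0253
```

Run:
```python
from h import *
s=observe();print(s['position'],s['grip_width'],s['wrist_force'])
a=camera("scene")
cv2.imwrite("pics/s3.png",cv2.resize(a[140:340,210:410],None,fx=3,fy=3))
```

```text
[ 0.44750867 -0.26104847  0.24545375] 0.02528848291728418 [ 0.32849905  0.84412096 -1.1178125 ]
```

View pics/s3.png

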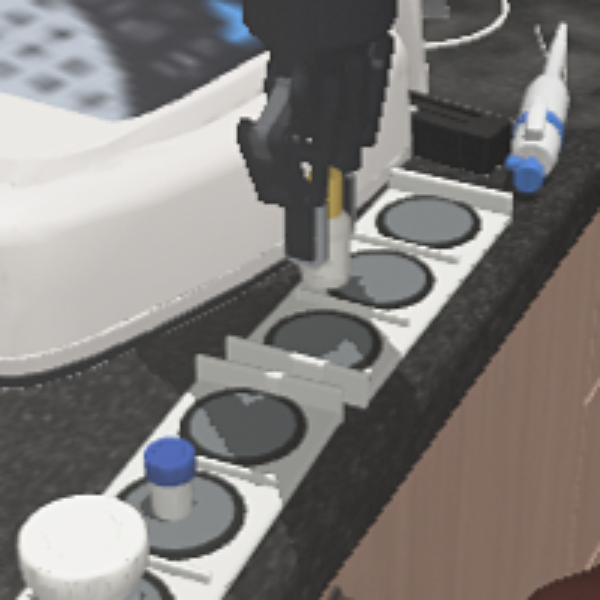

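Call:
{"method": "servo_tool", "body": {"deltas": [[[0,-0.001,0.015],[0,0,0],0.9],[[0,-0.001,0.03],[0,0,0],0.9],[[0,-0.001,0.038],[0,0,0],0.9],[[0,-0.001,0.042],[0,0,0],0.9],[[0,-0.001,0.0435],[0,0,0],0.9],[[0,-0.001,0.0435],[0,0,0],0.9],[[0,-0.001,0.0435],[0,0,0],0.68],[[0,-0.001,0.0435],[0,0,0],0.6],[[0,-0.001,0.0435],[0,0,0],0.5],[[0,-0.001,0.0435],[0,0,0],0.45]]}}

```text
time: 6.3
position: [0.4475, -0.2627, 0.2023]
tool_rot: [-0.0, 3.141, -0.0]
wrist_force: [-0.0, 0.8, -0.8]
grip_width: 0.0469
```

Run:
```python
from h import *
s=observe();print(s['position'],s['grip_width'],s['wrist_force'])
a=camera("scene")
cv2.imwrite("pics/s4.png",cv2.resize(a[140:340,210:410],None,fx=3,fy=3))
```

```text
[ 0.44752138 -0.26273995  0.20231236] 0.046864302682423316 [-0.04497129  0.76389666 -0.78056101]
```

View pics/s4.png

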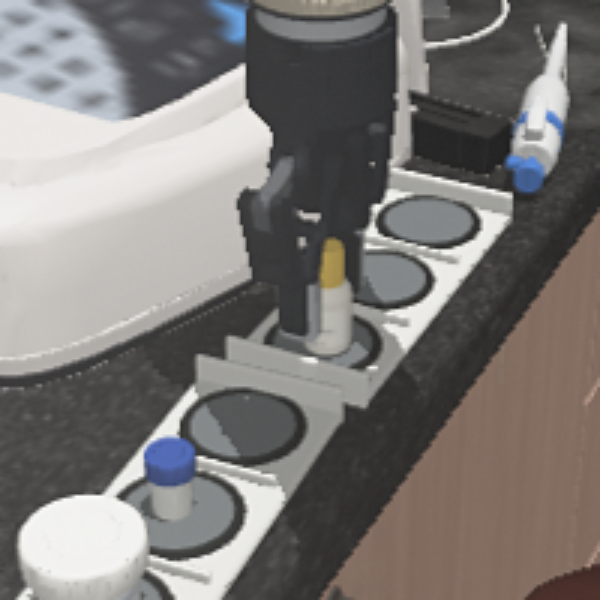

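Call:
{"method": "servo_tool", "body": {"deltas": [[[0,0,-0.015],[0,0,0],0.45],[[0,0,-0.045],[0,0,0],0.45],[[0,0,-0.075],[0,0,0],0.45],[[0,0.03,-0.075],[0,0,0],0.45],[[0,0.08,-0.075],[0,0,0],0.45],[[0,0.13,-0.075],[0,0,0],0.45],[[0,0.155,-0.07],[0,0,0],0.45],[[0,0.159,-0.05],[0,0,0],0.45],[[0,0.159,-0.04],[0,0,0],0.45],[[0,0.159,-0.04],[0,0,0],0.45]]}}

```text
time: 7.6
position: [0.4472, -0.1039, 0.2419]
tool_rot: [-0.0, -3.14, -0.001]
wrist_force: [0.1, -0.4, -0.5]
grip_width: 0.0471
```

Run:
```python
from h import *
s=observe();print(s['position'],s['grip_width'],s['wrist_force'])
a=camera("scene");b=camera("top")
cv2.imwrite("pics/s5.png",cv2.resize(a[170:370,190:390],None,fx=3,fy=3))
cv2.imwrite("pics/tp5.png",cv2.resize(b[180:290,170:480],None,fx=2.5,fy=2.5))
```

```text
[ 0.44724691 -0.1038958   0.2419304 ] 0.047060947422039374 [ 0.14583876 -0.4362848  -0.51904458]
```

View pics/s5.png

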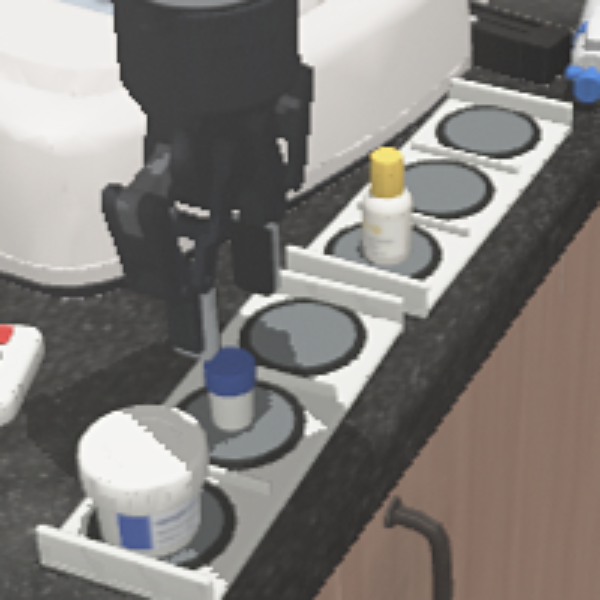

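View pics/tp5.png

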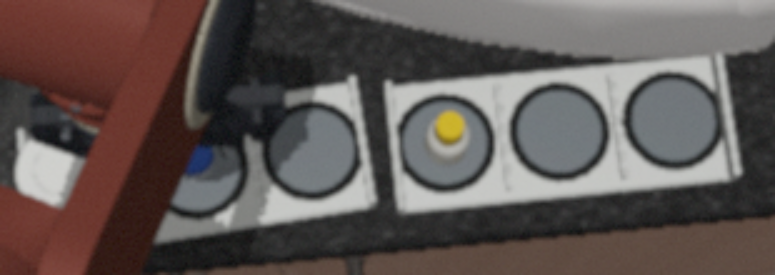

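The dropper stands on the left pad. Next is the vial, gripped by its lid.

Call:
{"method": "servo_tool", "body": {"deltas": [[[0,0,0.015],[0,0,0],0.45],[[0,0,0.032],[0,0,0],0.45],[[0,0,0.042],[0,0,0],0.45],[[0,0,0.043],[0,0,0],0.45],[[0,0,0.043],[0,0,0],0.55],[[0,0,0.043],[0,0,0],0.65],[[0,0,0.043],[0,0,0],0.75],[[0,0,0.043],[0,0,0],0.9],[[0,0,0.043],[0,0,0],0.9],[[0,0,0.043],[0,0,0],0.9]]}}

```text
time: 8.95
position: [0.4478, -0.1039, 0.1998]
tool_rot: [-0.0, 3.141, -0.001]
wrist_force: [0.2, -0.4, 3.5]
grip_width: 0.0238
```

Run:
```python
from h import *
s=observe();print(s['position'],s['grip_width'],s['wrist_force'])
a=camera("scene")
cv2.imwrite("pics/s6.png",cv2.resize(a[200:360,200:360],None,fx=3.7,fy=3.7))
```

```text
[ 0.44781135 -0.10387471  0.19979229] 0.023781917798526585 [ 0.16976494 -0.41827337  3.51466228]
```

View pics/s6.png

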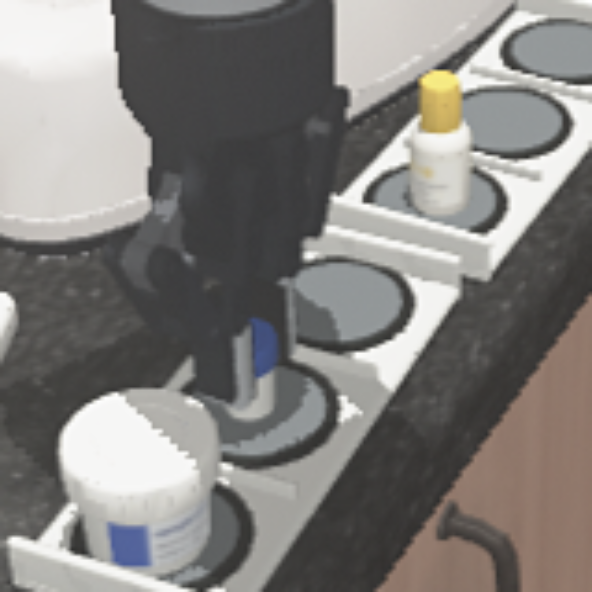

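Call:
{"method": "servo_tool", "body": {"deltas": [[[0,0,-0.015],[0,0,0],0.9],[[0,0,-0.045],[0,0,0],0.9],[[0,0,-0.08],[0,0,0],0.9],[[0,-0.02,-0.09],[0,0,0],0.9],[[0,-0.06,-0.09],[0,0,0],0.9],[[0,-0.11,-0.09],[0,0,0],0.9],[[0,-0.16,-0.09],[0,0,0],0.9],[[0,-0.2,-0.09],[0,0,0],0.9],[[0,-0.225,-0.09],[0,0,0],0.9],[[0,-0.232,-0.08],[0,0,0],0.9],[[0,-0.232,-0.05],[0,0,0],0.9],[[0,-0.232,-0.03],[0,0,0],0.9]]}}

```text
time: 10.5
position: [0.4471, -0.3343, 0.227]
tool_rot: [0.002, -3.14, -0.004]
wrist_force: [-1.2, 0.3, -0.1]
grip_width: 0.0238
```

Run:
```python
from h import *
s=observe();print(s['position'],s['grip_width'],s['wrist_force'])
a=camera("scene");b=camera("top")
cv2.imwrite("pics/s7.png",cv2.resize(a[130:290,240:400],None,fx=3.7,fy=3.7))
cv2.imwrite("pics/tp7.png",cv2.resize(b[150:300,170:480],None,fx=2.5,fy=2.5))
```

```text
[ 0.44714345 -0.33428374  0.2269825 ] 0.02377509581718323 [-1.15073699  0.32834592 -0.10282108]
```

View pics/s7.png

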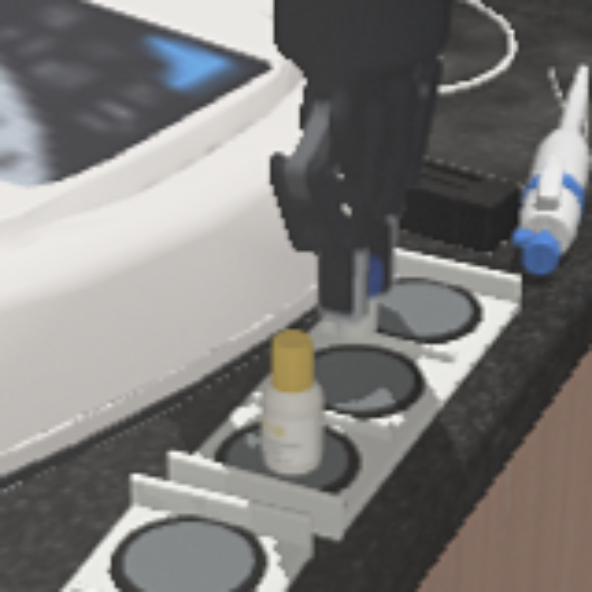

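View pics/tp7.png

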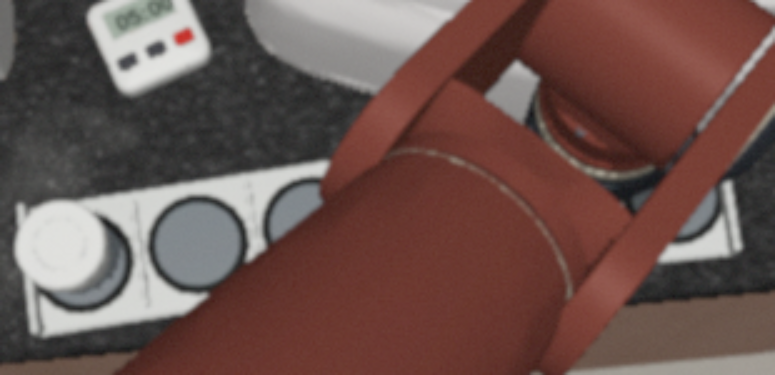

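Call:
{"method": "servo_tool", "body": {"deltas": [[[0,0,0.01],[0,0,0],0.9],[[0,0,0.02],[0,0,0],0.9],[[0,0,0.026],[0,0,0],0.9],[[0,0,0.029],[0,0,0],0.9],[[0,0,0.03],[0,0,0],0.9],[[0,0,0.03],[0,0,0],0.9],[[0,0,0.03],[0,0,0],0.7],[[0,0,0.03],[0,0,0],0.62],[[0,0,0.03],[0,0,0],0.55],[[0,0,0.03],[0,0,0],0.5]]}}

```text
time: 11.85
position: [0.4474, -0.3357, 0.1991]
tool_rot: [0.0, -3.141, -0.0]
wrist_force: [0.4, -0.5, -0.5]
grip_width: 0.0427
```

Run:
```python
from h import *
s=observe();print(s['position'],s['grip_width'],s['wrist_force'])
a=camera("scene")
cv2.imwrite("pics/s8.png",cv2.resize(a[130:290,240:400],None,fx=3.7,fy=3.7))
```

```text
[ 0.44743905 -0.33570547  0.19905353] 0.04267348898478121 [ 0.37029327 -0.46195112 -0.52474865]
```

View pics/s8.png

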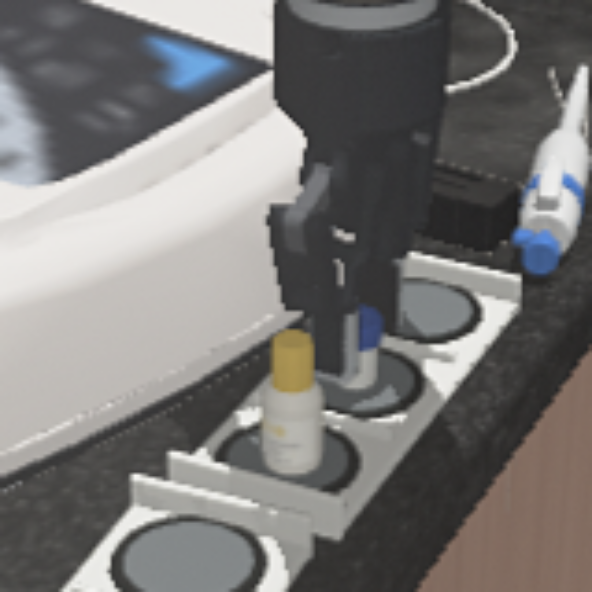

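Call:
{"method": "servo_tool", "body": {"deltas": [[[0,0,-0.015],[0,0,0],0.5],[[0,0,-0.045],[0,0,0],0.5],[[0,0,-0.085],[0,0,0],0.5],[[0,0.03,-0.1],[0,0,0],0.3],[[0,0.08,-0.1],[0,0,0],0.1],[[0,0.13,-0.1],[0,0,0],0],[[0,0.18,-0.1],[0,0,0],0],[[0,0.23,-0.1],[0,0,0],0],[[0.0045,0.28,-0.09],[0,0,0],0],[[0.0045,0.305,-0.075],[0,0,0],0],[[0.0045,0.31,-0.061],[0,0,0],0],[[0.0045,0.31,-0.061],[0,0,0],0]]}}

```text
time: 13.4
position: [0.4426, -0.0259, 0.2595]
tool_rot: [0.001, -3.14, -0.0]
wrist_force: [0.6, 0.3, -0.4]
grip_width: 0.0856
```

Run:
```python
from h import *
s=observe();print(s['position'],s['grip_width'],s['wrist_force'])
a=camera("scene");b=camera("top")
cv2.imwrite("pics/s9.png",cv2.resize(a[160:400,130:370],None,fx=2.5,fy=2.5))
cv2.imwrite("pics/s9b.png",cv2.resize(a[160:300,260:400],None,fx=4,fy=4))
cv2.imwrite("pics/tp9.png",cv2.resize(b[150:300,170:480],None,fx=2.5,fy=2.5))
# place checks
for nm,lo,hi,z in(("drop",(20,120,80),(35,255,255),.063),("vial",(105,120,60),(130,255,255),.04)):
  U=[]
  for im,(x,y,w,h) in((b,(325,205,140,50)),(a,(285,190,100,85))):
    m=cv2.inRange(cv2.cvtColor(im[y:y+h,x:x+w],cv2.COLOR_BGR2HSV),lo,hi)
    cs,_=cv2.findContours(m,cv2.RETR_EXTERNAL,cv2.CHAIN_APPROX_NONE)
    q=max(cs,key=cv2.contourArea); U.append(np.array(cv2.fitEllipse(q)[0])+(x,y))
  print(nm,tri(*U).round(4),ray("top",U[0],z).round(4),ray("scene",U[1],z).round(4))
```

```text
[ 0.44258603 -0.0258561   0.25945229] 0.085557449692223 [ 0.64762986  0.2591611  -0.36495283]
drop [ 0.4462 -0.2626  0.0625] [ 0.4462 -0.2625  0.063 ] [ 0.4457 -0.2618  0.063 ]
vial [ 0.4485 -0.3358  0.0404] [ 0.4489 -0.3358  0.04  ] [ 0.4484 -0.3365  0.04  ]
```

View pics/s9.png

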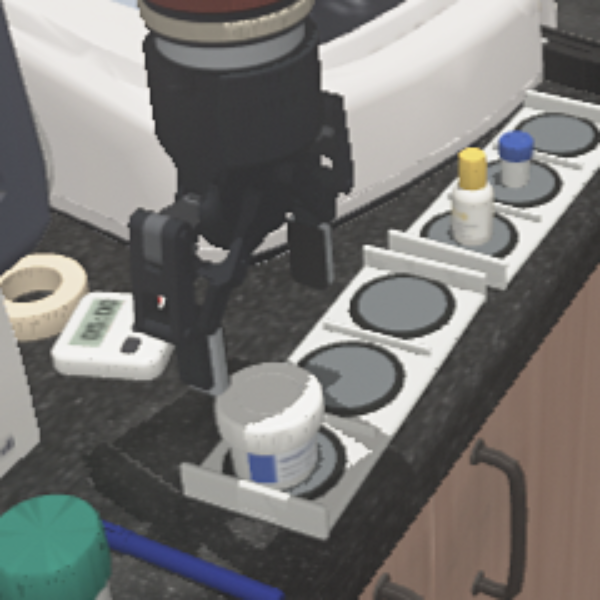

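View pics/tp9.png

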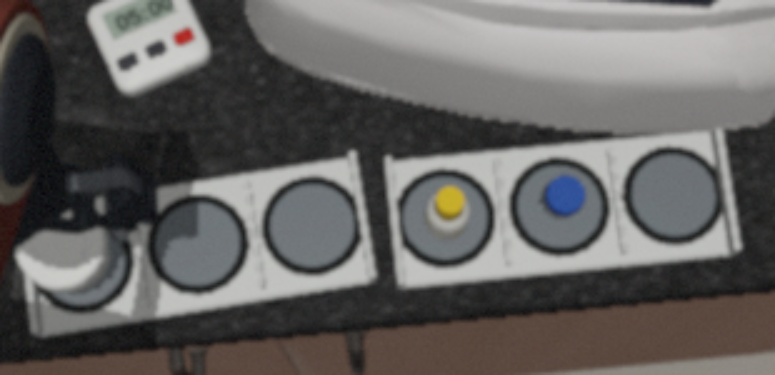

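Both are within about 2 mm of their pad centres: dropper (.446, -.2625), vial (.4485, -.336). Before moving the cup, I'll check the clearance between the analyser and the gripper body at the right pad.

Run:
```python
from h import *
a=camera("scene").copy();b=camera("top").copy()
# draw where the gripper body's lower front corners would be for the cup place
s=observe()
def crop(im,n,x,y,w,h,f):
    o=cv2.resize(im[y:y+h,x:x+w],None,fx=f,fy=f,interpolation=cv2.INTER_CUBIC)
    for z,c in((.108,(0,0,255)),(.06,(0,200,0)),(.013,(255,0,0))):
        P=[(.487,-.367),(.487,-.452),(.411,-.452),(.411,-.367)]
        q=[((proj(n,[*p,z])-(x,y))*f).astype(int) for p in P]
        cv2.polylines(o,[np.array(q)],True,c,1)
    return o
cv2.imwrite("pics/d1.png",crop(a,"scene",290,110,130,130,5))
cv2.imwrite("pics/d2.png",crop(b,"top",370,120,130,130,5)[:600])
```

```text
(no output)
```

View pics/d1.png

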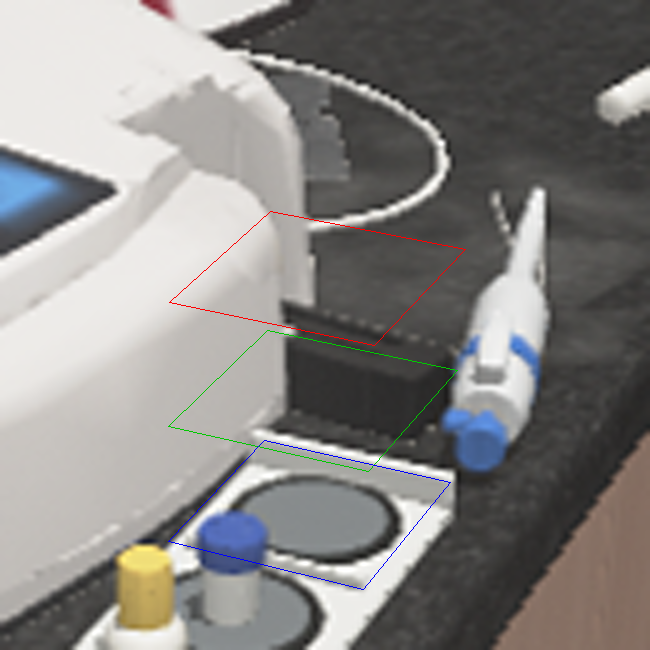

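View pics/d2.png

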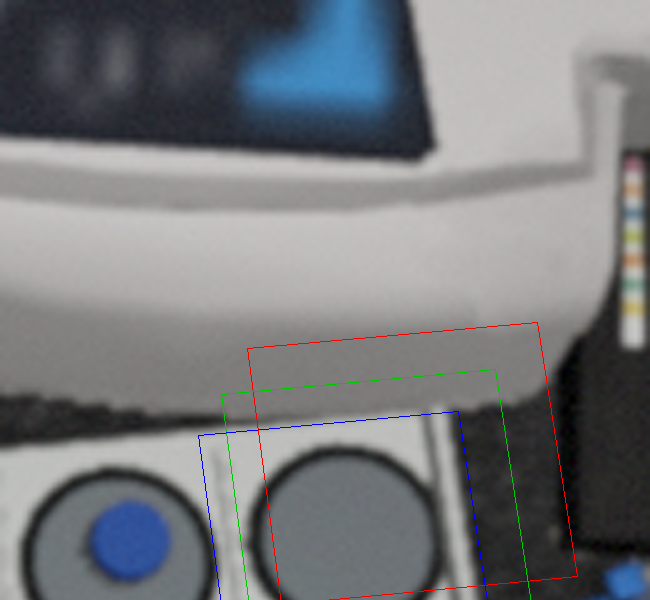

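The analyser wall is near-vertical at about x = .49–.50, so clearance is tight. I'll grip the cup with the pads about 4 mm nearer the robot and place it about 4 mm short of centre, inside the 12 mm tolerance.

Call:
{"method": "servo_tool", "body": {"deltas": [[[0.004,0,0.015],[0,0,0],0],[[0.004,0,0.035],[0,0,0],0],[[0.004,0,0.048],[0,0,0],0],[[0.004,0,0.051],[0,0,0],0],[[0.004,0,0.051],[0,0,0],0.15],[[0.004,0,0.051],[0,0,0],0.3],[[0.004,0,0.051],[0,0,0],0.4],[[0.004,0,0.051],[0,0,0],0.5],[[0.004,0,0.051],[0,0,0],0.5],[[0.004,0,0.051],[0,0,0],0.5]], "grip_force": 30}}

```text
time: 14.85
position: [0.4396, -0.0258, 0.2103]
tool_rot: [-0.0, 3.14, -0.001]
wrist_force: [-0.6, -0.5, 5.6]
grip_width: 0.0548
```

Run:
```python
from h import *
s=observe();print(s['position'],s['grip_width'],s['wrist_force'])
a=camera("scene")
cv2.imwrite("pics/s10.png",cv2.resize(a[200:400,150:350],None,fx=3,fy=3))
```

```text
[ 0.43957672 -0.02583867  0.21025883] 0.054764116721503796 [-0.64078867 -0.5110893   5.63679653]
```

View pics/s10.png

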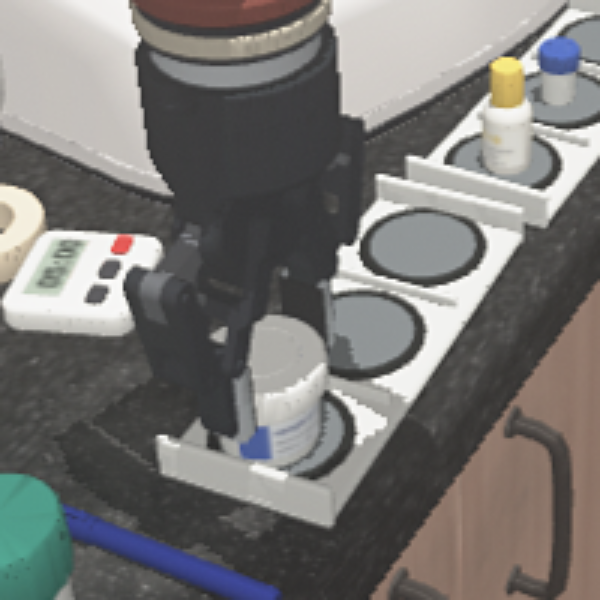

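Call:
{"method": "servo_tool", "body": {"deltas": [[[0,0,-0.01],[0,0,0],0.5],[[0,0,-0.035],[0,0,0],0.5],[[0,0,-0.07],[0,0,0],0.5],[[0,-0.015,-0.09],[0,0,0],0.5],[[0,-0.05,-0.095],[0,0,0],0.5],[[0,-0.095,-0.095],[0,0,0],0.5],[[0,-0.145,-0.095],[0,0,0],0.5],[[0,-0.195,-0.095],[0,0,0],0.5],[[0,-0.245,-0.095],[0,0,0],0.5],[[0,-0.295,-0.095],[0,0,0],0.5],[[0,-0.33,-0.095],[0,0,0],0.5],[[0,-0.35,-0.095],[0,0,0],0.5]]}}

```text
time: 16.4
position: [0.4386, -0.3771, 0.304]
tool_rot: [-0.002, -3.141, -0.001]
wrist_force: [0.7, 0.1, -0.2]
grip_width: 0.054
```

Call:
{"method": "servo_tool", "body": {"deltas": [[[-0.0015,-0.02,0],[0,0,0],0.5],[[-0.0015,-0.034,0],[0,0,0],0.5],[[-0.0015,-0.034,0.02],[0,0,0],0.5],[[-0.0015,-0.034,0.045],[0,0,0],0.5],[[-0.0015,-0.034,0.055],[0,0,0],0.5],[[-0.0015,-0.034,0.055],[0,0,0],0.5]]}}

```text
time: 17.15
position: [0.4403, -0.4088, 0.2476]
tool_rot: [0.001, -3.14, -0.004]
wrist_force: [-0.5, 0.3, -0.8]
grip_width: 0.0545
```

Run:
```python
from h import *
s=observe();print(s['position'],s['grip_width'],s['wrist_force'])
a=camera("scene")
cv2.imwrite("pics/s11.png",cv2.resize(a[100:280,240:420],None,fx=3.3,fy=3.3))
```

```text
[ 0.44028642 -0.40876468  0.24755343] 0.05445268834962999 [-0.52410245  0.31456311 -0.79541243]
```

View pics/s11.png

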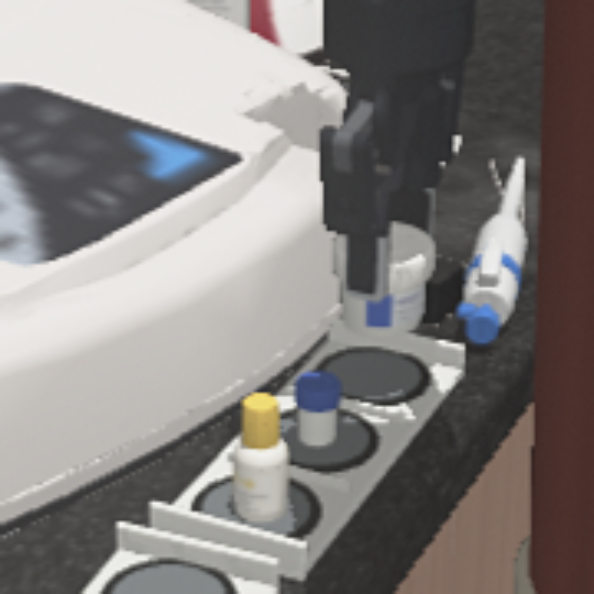

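Call:
{"method": "servo_tool", "body": {"deltas": [[[0,-0.001,0.01],[0,0,0],0.5],[[0,-0.001,0.02],[0,0,0],0.5],[[0,-0.001,0.028],[0,0,0],0.5],[[0,-0.001,0.032],[0,0,0],0.5],[[0,-0.001,0.032],[0,0,0],0.5]]}}

```text
time: 17.82
position: [0.4404, -0.4106, 0.2167]
tool_rot: [0.0, -3.141, -0.001]
wrist_force: [0.6, 0.6, -0.3]
grip_width: 0.0543
```

Call:
{"method": "servo_tool", "body": {"deltas": [[[0,0.0005,0.003],[0,0,0],0.5],[[0,0.0005,0.006],[0,0,0],0.5],[[0,0.0005,0.0065],[0,0,0],0.5],[[0,0.0005,0.0065],[0,0,0],0.5],[[0,0.0005,0.0065],[0,0,0],0.34],[[0,0.0005,0.0065],[0,0,0],0.28],[[0,0.0005,0.0065],[0,0,0],0.24],[[0,0.0005,0.0065],[0,0,0],0.2],[[0,0.0005,0.0065],[0,0,0],0.2]]}}

```text
time: 18.95
position: [0.4405, -0.4102, 0.2107]
tool_rot: [-0.0, 3.142, -0.0]
wrist_force: [0.0, 1.2, -0.2]
grip_width: 0.0681
```

Run:
```python
from h import *
s=observe();print(s['position'],s['grip_width'],s['wrist_force'])
a=camera("scene")
cv2.imwrite("pics/s12.png",cv2.resize(a[100:280,240:420],None,fx=3.3,fy=3.3))
```

```text
[ 0.44054157 -0.4102416   0.21073724] 0.06809212477904965 [ 0.04179818  1.15147952 -0.15602961]
```

View pics/s12.png

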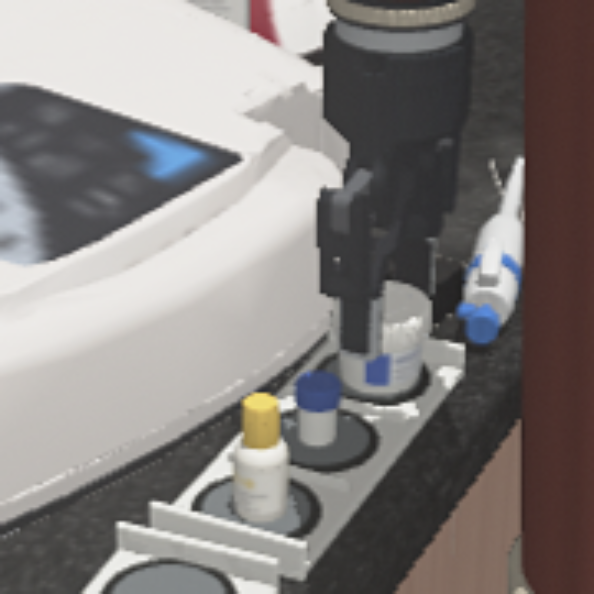

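The cup is released and standing. I'll lift clear and retreat to the left so both cameras can see the rack.

Call:
{"method": "servo_tool", "body": {"deltas": [[[0,0,-0.01],[0,0,0],0.2],[[0,0,-0.03],[0,0,0],0.2],[[0,0,-0.07],[0,0,0],0.2],[[0,0,-0.12],[0,0,0],0.2],[[0.01,0.05,-0.15],[0,0,0],0.2],[[0.02,0.1,-0.15],[0,0,0],0.2],[[0.03,0.16,-0.15],[0,0,0],0.2],[[0.04,0.22,-0.15],[0,0,0],0.2],[[0.045,0.28,-0.15],[0,0,0],0.2],[[0.05,0.33,-0.15],[0,0,0],0.2],[[0.05,0.35,-0.15],[0,0,0],0.2],[[0.05,0.35,-0.15],[0,0,0],0.2]]}}

```text
time: 20.5
position: [0.3903, -0.0592, 0.3624]
tool_rot: [-0.005, 3.139, -0.002]
wrist_force: [-0.8, -0.8, 0.1]
grip_width: 0.0685
```

Run:
```python
from h import *
s=observe();print(s['position'],s['grip_width'],s['wrist_force'])
a=camera("scene");b=camera("top")
cv2.imwrite("pics/s13.png",cv2.resize(a[140:300,260:420],None,fx=3.5,fy=3.5,interpolation=cv2.INTER_CUBIC))
cv2.imwrite("pics/tp13.png",cv2.resize(b[190:270,320:480],None,fx=5,fy=5,interpolation=cv2.INTER_CUBIC))
for nm,lo,hi,z in(("drop",(20,120,80),(35,255,255),.063),("vial",(105,120,60),(130,255,255),.04)):
  U=[]
  for im,(x,y,w,h) in((b,(325,205,140,50)),(a,(285,190,55,85))):
    m=cv2.inRange(cv2.cvtColor(im[y:y+h,x:x+w],cv2.COLOR_BGR2HSV),lo,hi)
    cs,_=cv2.findContours(m,cv2.RETR_EXTERNAL,cv2.CHAIN_APPROX_NONE)
    q=max(cs,key=cv2.contourArea); U.append(np.array(cv2.fitEllipse(q)[0])+(x,y))
  print(nm,tri(*U).round(4))
```

```text
[ 0.39028036 -0.05917664  0.36236046] 0.06853560177783698 [-0.81056734 -0.79534479  0.09401766]
drop [ 0.4462 -0.2625  0.0625]
vial [ 0.4494 -0.3357  0.0403]
```

View pics/s13.png

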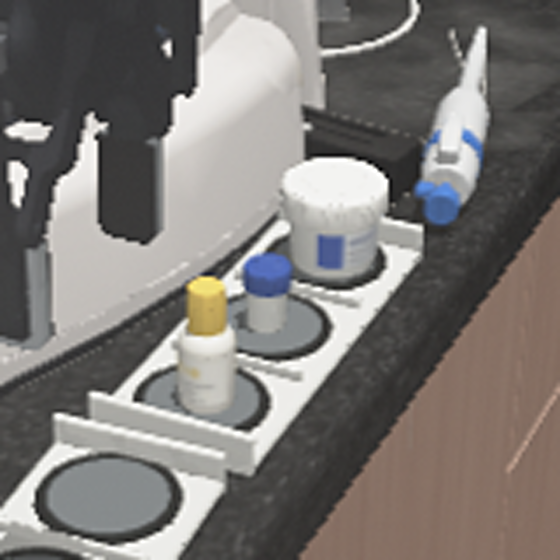

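View pics/tp13.png

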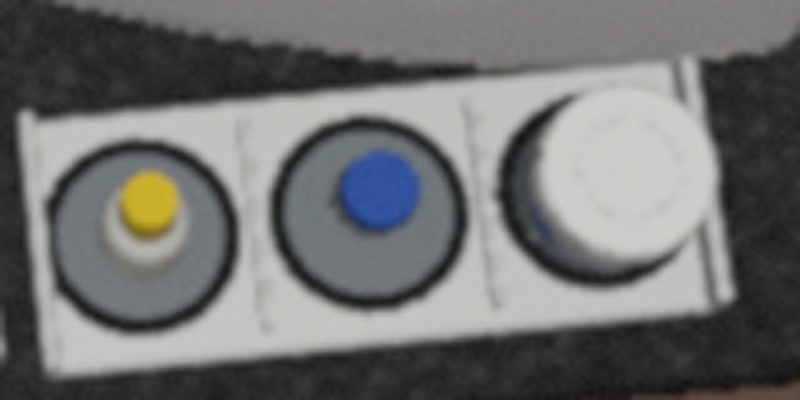

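Run:
```python
from h import *
print(ray("top",(445.8,225),.059).round(4), ray("scene",np.array((335,184))/3.5+(260,140),.059).round(4))
s=observe();print(abs(s['joint_velocities']).max())
```

```text
[ 0.4419 -0.4098  0.059 ] [ 0.4411 -0.4026  0.059 ]
0.01999656649658203
```

Call:
{"method": "servo_tool", "body": {"deltas": [[[0,0,0],[0,0,0],0.2],[[0,0,0],[0,0,0],0.2],[[0,0,0],[0,0,0],0.2],[[0,0,0],[0,0,0],0.2]]}}

```text
time: 21.1
position: [0.3905, -0.0605, 0.3606]
tool_rot: [-0.0, -3.141, -0.0]
wrist_force: [-0.7, -0.5, 0.4]
grip_width: 0.0685
```

Run:
```python
from h import *
a=camera("scene");b=camera("top")
cv2.imwrite("pics/s14.png",cv2.resize(a[180:225,330:380],None,fx=12,fy=12,interpolation=cv2.INTER_CUBIC))
cv2.imwrite("pics/tp14.png",cv2.resize(b[200:250,415:470],None,fx=12,fy=12,interpolation=cv2.INTER_CUBIC))
# predicted outlines
for n,im,(x,y,w,h),f in(("scene",a,(330,180,50,45),12),("top",b,(415,200,55,50),12)):
    o=cv2.resize(im[y:y+h,x:x+w],None,fx=f,fy=f,interpolation=cv2.INTER_CUBIC)
    for (cx,cy,z,r,c) in((.4487,-.4098,.012,.033,(0,0,255)),(.4425,-.4098,.059,.0275,(0,200,0)),(.4425,-.4098,.012,.0235,(255,0,0))):
        q=[((proj(n,[cx+r*np.cos(t),cy+r*np.sin(t),z])+.5-(x,y))*f).astype(int) for t in np.linspace(0,6.28,60)]
        cv2.polylines(o,[np.array(q)],True,c,1)
    cv2.imwrite(f"pics/ov_{n}.png",o)
```

```text
(no output)
```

View pics/ov_scene.png

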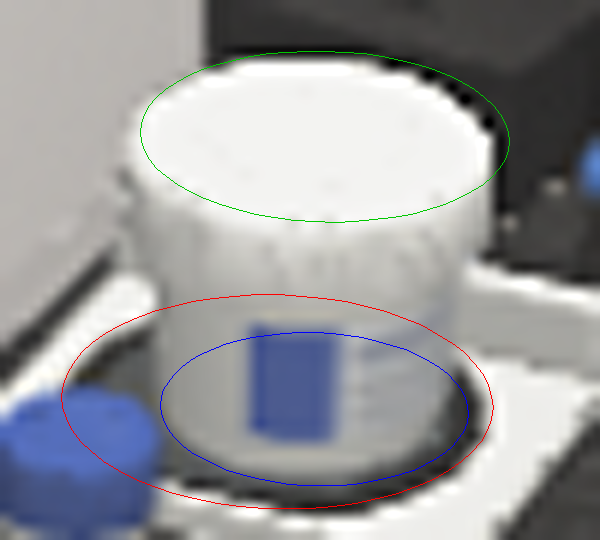

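View pics/ov_top.png

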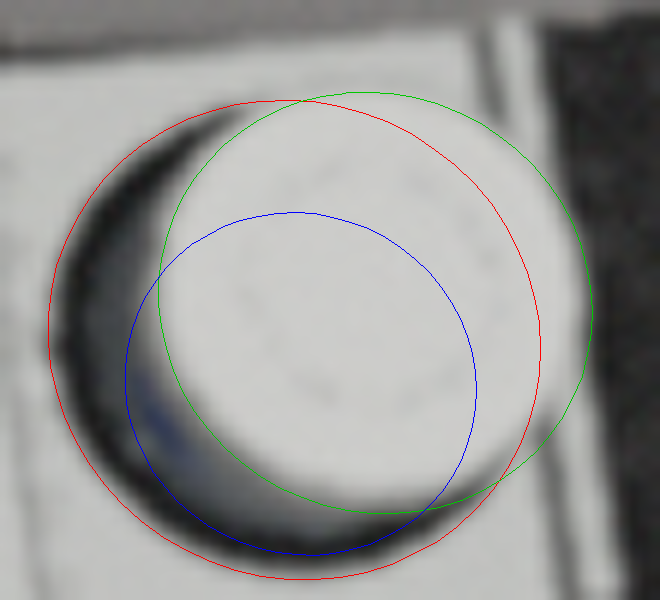

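The overlays put the cup at x ≈ .443–.444, about 5 mm short of the pad centre and about 1 mm off along the rack. It is upright and within tolerance, so I'll hand in.

```bash
python3 -c "
from station import *
print(hand_in())"
```

```text
the job is handed in; nothing more can be done
None
```

I moved all three containers to the empty rack in reverse order and handed the job in about 21 s into the 77 s allowed. No verdict was reported.

| Container | Place on empty rack | Offset from pad centre in my last check |
|---|---|---|
| Dropper | left | about 1 mm |
| Vial | middle | about 1–2 mm |
| Cup | right | about 5 mm towards the robot, about 1 mm along the rack |

- **State at hand-in:** all three stood upright on their pads. The gripper was clear of everything and the arm was still. The highest wrist force I read was about 6 N, while gripping.
- **Cup offset:** I deliberately placed the cup about 4 mm short of centre, to keep the gripper body clear of the analyser behind the rack.
- **Disagreement:** estimates of the cup's distance short of centre ranged from about 5 to 8 mm, depending on the view and method. One rough scene-view reading put it 7 mm off along the rack. I discounted that reading because the top view and the outline overlays in both views showed about 1 mm. All of these are inside the 12 mm limit.

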